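Charge the deburring tumbler and hold its bayonet cap home

ROBOT

A 7-joint arm with a two-finger parallel gripper is mounted at the origin on the work surface. World frame = base frame: x ahead of the robot, y to its left, z up, the work surface at z = 0. Lengths are in mm, angles in rad, forces in N, time in s.
With the tool pointing down it reaches from about 425 to 925 mm from the base axis. Payload 6.8 kg.
Tool frame: the origin (TCP) lies on the centre line of the jaws, within the pads' length; the fingertips stand 14 mm ahead of it and the grasp point (between the pads) lies 5 mm behind it; z points along the fingers, y is the line along which they close (so a half turn about z gives the same grasp; the last joint's range is limited). The gripper opens to 85 mm and grips with 20 to 120 N. Pads are 22 mm wide; open, the fingers measure 114 mm over their backs; the gripper's body (76 mm by 85 mm) begins 54 mm behind the grasp point. The pads swing forward as they close: fully open they stand 13 mm farther back than shut.
Start: joints at [-1.242, 0.477, 0.022, 1.555, -0.011, 1.109, -0.083], TCP at [285.552, 611.643, 224.108] pointing down, gripper open.
Joint ranges: [-2.96, 2.96], [-0.34, 2.1], [-1.41, 1.46], [0.24, 2.44], [-1.37, 4.51], [0.17, 1.92], [-2.96, 2.96]. Speed limits (rad/s): [2.39, 2.39, 3.14, 3.14, 3.14, 3.14, 3.14].

INTERFACE

Orientations are given as a rotation vector (axis times angle).
In Python, from rig import robot gives the robot as it stands.
- The arm moves only by the tool apply_moves, never from a script. Its argument "increments" is text: rows parted by semicolons, each of 7 numbers parted by spaces: the finger opening in m, from 0 to 0.0854, then the shift along the tool's x, y, z in m, then the turn, a rotation vector about the tool's x, y, z in rad. A call has exactly 10 rows; each row shifts and turns the commanded pose from where the row before left it, along the tool's axes as they then stand; what a row does not reach is not made up. A row lasts 1/12 s, in which the tool goes at most 41.7 mm and 7.16 degrees, less where a joint would pass 70% of its speed; a pose out of reach is approached as far as the arm can. A call with a gripper value outside its range is refused whole. The fingers move at their own pace and stop on an object; the grip force is fixed at half the most. Time passes only in rows, so rows that do not move let the fingers close, or fill a call up. It gives the time, the measured TCP pose, the force, the opening and the grip force at its end, in the units of the state.
- robot.read_state(): the state, without advancing time (a new reading comes with each control period).
- robot.get_image(name): name is "side" or "top"; returns the picture (420x560x3 uint8, red, green, blue); there is no depth.
- robot.camera_model(name): a dict with "fov_y" (degrees; the focal length in pixels is half the picture's height over the tangent of half this angle, whatever the lens; pixels are square), "cx", "cy" (the principal point, pixels), "distortion" ([k1, k2, p1, p2, k3] as OpenCV has them; the pictures are not rectified), "xyz" and "rotation" of the camera in the world. Camera axes: x right, y down, z forward; pixel columns grow to the right and rows downward; lengths in mm; the calibration is good to about 2 mm. A picture is of the moment at which its call begins. camera_model takes no time and is no camera call.
- robot.close_job(): hands the job in; it is judged then, once.
The state is a dict: "time": time; "q": joint angles; "joint_vel": joint speeds; "joint_efforts": joint torques, N m; "ee_pos": TCP position; "ee_rot": TCP orientation; "ft_force": force on the tool from outside, world axes, zero at the start; "ft_torque": the same for the moment, N m; "grip_width": finger opening in mm; "gripper_force": force on a finger pad.
Only numpy, scipy, OpenCV 4.12 (cv2) and the standard library are available. Lean on these libraries where they do the work, as an engineer would, in place of code of your own. Each camera call takes 0.05 s, during which the arm holds its last target. There are 200 camera calls.

TASK

Tip the feed pan of the small deburring tumbler up by its bar so that all four steel slugs drop into the drum, and let the pan back down level. Then take the cap by its grip, push it into the drum's mouth with its lugs through the slots, and, pressing against the spring, twist it a quarter turn clockwise (seen from above) to its stop. Finish still gripping the cap and holding it pressed fully home, do not let go, and leave the other things on the bench where they are.

Things in the scene. Friction and masses are not known exactly. Their poses are not given: they have to be found in the camera images.
- mouth (a point): centre of the drum's mouth at rim level, 115 mm above the bench. The drum (upright, grey, 120 mm across, 95 mm deep inside) is fixed to the bench; z is up, the feed pan stands on its +y side, a low motor on its +x side. The rim is a steel flange 10 mm thick with a round hole 73 mm across and two entry slots facing its +x and -x
- slot (a point): outer end, at rim level, of the entry slot on the mouth's +x side, 48 mm from the mouth's axis; the slot is 25 mm wide. The other slot lies opposite. Lugs that have passed the slots can turn under the flange only clockwise from above, a little over 90 degrees, to a fixed stop
- ring (a joint): how far the spring ring is pressed down, m. The ring (115 mm outside, 101 mm inside) surrounds the mouth and stands 8 mm above the rim at 0; flush at 0.008. It takes about 4 N to start and about 9 N to press it flush; released, it lifts the cap again
- pan (a joint): tilt of the feed pan, rad: 0 level (at rest), up to 1.15 fully tipped, with its spout over the mouth. The slugs slide out somewhere between 0.4 and 1.0. Its own weight and a weak return spring bring it down again; it takes a few N to lift
- pan_hinge (a point): middle of the pan's hinge, which runs along the mouth's x axis, 76 mm to the mouth's +y and 8 mm above the rim. With the pan level, its floor lies 60 mm above the hinge and runs from there 130 mm to +y, 44 mm wide inside, with walls 25 mm high; the drum's end is open
- pan_bar (a point): middle of the pan's lifting bar, round steel 12 mm thick, 66 mm free between its arms, parallel to the hinge, 45 mm beyond the pan's end wall. Level, it lies 175 mm to +y of the hinge and 82 mm above it; as the pan tips it swings up and over towards the drum about the hinge and may turn between the fingers. Axes: x along the bar, y away from the drum
- cap_grip (a point): centre of the cap's black bar grip: 66 mm long (x), 20 mm thick (y), 36 mm high, standing on the cap's round steel disc, 116 mm across, 8 mm thick. The cap (about 0.4 kg) starts right way up on the bench, this point 49 mm above the bench. The disc's underside is 26 mm below this point, so with the cap fully home this point is 26 mm above the mouth
- cap_lug (a point): tip of one of the two lugs at the foot of the cap's neck, on the cap's +x, in line with the grip, 44 mm from the axis; the other is opposite, and half a turn makes no difference. Lugs 14 mm wide, 7 mm high, their underside 49 mm below the grip's centre; neck 67 mm across, 23 mm long. They clear the flange's underside when the ring is pressed 2 mm or more
- slug0_center (a point): centre of a sawn steel slug, 24 x 24 x 22 mm, 95 g; the four start in a row in the feed pan
- slug1_center (a point): centre of a sawn steel slug, 24 x 24 x 22 mm, 95 g; the four start in a row in the feed pan
- slug2_center (a point): centre of a sawn steel slug, 24 x 24 x 22 mm, 95 g; the four start in a row in the feed pan
- slug3_center (a point): centre of a sawn steel slug, 24 x 24 x 22 mm, 95 g; the four start in a row in the feed pan
- pipe0: one of two identical upright pieces of steel pipe, 60 mm across, 100 mm high, open at both ends; bystander, not part of the job. Origin under its centre
- pipe1: the other upright piece of steel pipe, 60 mm across, 100 mm high; bystander. Origin under its centre
- brush: a hand brush lying on the bench; bystander. Handle towards its -x
- jar: a small closed jar of anti-spatter paste, 48 mm across and 60 mm high, upright; bystander. Origin under its centre
- angle: a 160 mm length of angle iron lying along its own y, 50 mm wide and 50 mm high; bystander. Origin under its centre

How it is judged (in metres and radians):
On the way, in this order (a step that is already met when the one before it is completed fails the run):
1. all four slugs are in the drum and the pan is down level again (horizontal distance between each of slug0_center, slug1_center, slug2_center, slug3_center and mouth below 0.05 m and z of slug0_center in the frame of mouth between -0.11 and -0.03 m and z of slug1_center in the frame of mouth between -0.11 and -0.03 m and z of slug2_center in the frame of mouth between -0.11 and -0.03 m and z of slug3_center in the frame of mouth between -0.11 and -0.03 m and value of joint pan below 0.08 rad), for 0.2 s.
2. the cap's lugs are in the slots, the cap pressing on the spring ring (horizontal distance between cap_grip and mouth below 0.008 m and z of cap_grip in the frame of mouth below 0.0355 m and angle between the x axis of cap_grip and the x axis of mouth, either way round below 0.35 rad), for 0.05 s.
At the end, for the whole second after the job is handed in: All four slugs lie in the drum and the pan is level (within 0.08 rad); the cap is centred in the mouth (6 mm), turned to within 0.2 rad of a quarter turn, upright, and still gripped and held down with its disc within 2.5 mm of the rim (spring ring pressed at least 5.5 mm) (all of step 1 and horizontal distance between cap_grip and mouth below 0.006 m and z of cap_grip in the frame of mouth between 0.022 and 0.0285 m and value of joint ring above 0.0055 m and angle between the x axis of cap_grip and the y axis of mouth, either way round below 0.2 rad and angle between cap_grip's own z axis and vertical below 0.06 rad and contact force between cap and the fingers above 2 N); the arm keeps its last pose, push and grip.
It fails at once if a bystander is shoved or knocked over (more than 40 mm) (distance of any of pipe0, pipe1, brush, jar, angle from where it was at the start of the episode above 0.04 m).
It also fails if it takes over 66 s, if anything falls off the work surface, if the arm or the gripper's body presses on something with over 40 N, if the wrist force passes 120 N, or if a joint passes its speed limit or range.

## Working session

There is one attempt and no reset: what is moved stays moved. The work goes in short steps, Python scripts to look and compute and a tool call to move; the robot and the scene stay as the last step left them, time stands still between calls to the robot, and variables do not carry over. Pictures are saved under pics/ and viewed, at most 10 in all, crops included, and the job is handed in when it is done.

Besides the shell and the picture viewer there is one more tool, called after "Call:" as name(argument=value, ...), one argument or row to a line, values as JSON. apply_moves: Moves the arm, as the interface text tells. Its arguments: {"type":"object","properties":{"increments":{"type":"string"}},"required":["increments"]}

```bash
ls; mkdir -p pics
python3 - <<'E'
from rig import robot
import cv2
for n in("top","side"):
    cv2.imwrite(f"pics/{n}0.png",robot.get_image(n)[:,:,::-1]); print(n,robot.camera_model(n))
print(robot.read_state())
E
```

```text
pics
top {'fov_y': 43.538143446853084, 'cx': 280.61044049860925, 'cy': 210.82112784380766, 'distortion': array([-0.20375693,  0.        ,  0.        ,  0.        ,  0.        ]), 'xyz': array([ 4.64166705e+02, -1.62061668e-01,  1.49878494e+03]), 'rotation': array([-2.19950206,  2.17063111, -0.03185095])}
side {'fov_y': 49.00782436926382, 'cx': 275.93087381804213, 'cy': 208.05002052876063, 'distortion': array([-0.02578239,  0.        ,  0.        ,  0.        ,  0.        ]), 'xyz': array([ 190.98019337, -734.22071294,  922.46804834]), 'rotation': array([-2.29288615,  0.52365668, -0.20462959])}
{'time': 0.1, 'q': array([-1.24213373,  0.47773198,  0.02233135,  1.5563337 , -0.01145837,
        1.10931471, -0.08309628]), 'joint_vel': array([ 3.89178840e-04, -1.46014517e-03, -5.19618645e-04, -1.94334763e-03,
       -9.60868907e-04,  2.35593439e-03, -2.07854384e-05]), 'joint_efforts': array([ 5.01188915e-03, -5.97762072e+01,  1.61409572e+00, -2.81958783e+01,
        1.28823347e-02,  4.92037099e-03,  3.69014208e-05]), 'ee_pos': array([285.31663235, 611.13670998, 223.22096958]), 'ee_rot': array([-6.80498962e-01, -3.06679116e+00,  2.58617734e-03]), 'ft_force': array([ 1.02408988, -0.28518532,  0.55765281]), 'ft_torque': array([-0.02708152,  0.04410699, -0.02590212]), 'gripper_force': 0.0, 'grip_width': 85.49304022373708}
```

View pics/top0.png

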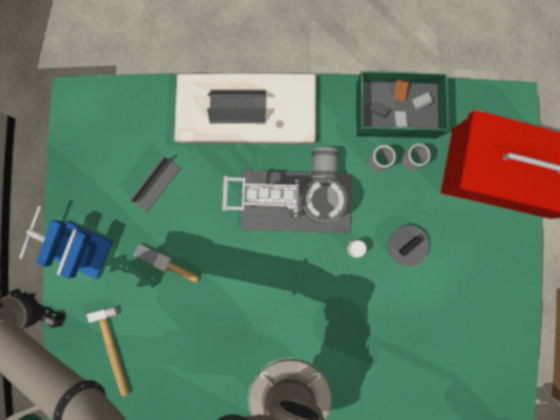

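View pics/side0.png

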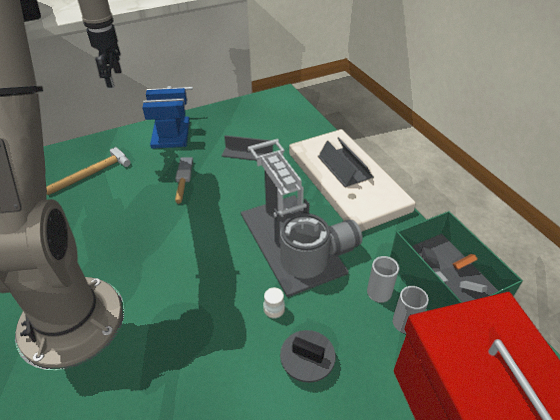

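Top view: drum mouth near (325,198), pan running left (+y) to the bar near (233,194), cap at (410,245), pipes at (383,157) and (419,156), jar at (357,248). The side view agrees: mouth (305,235), bar near (268,147), cap (308,352). I'll zoom in on both for precise pixels.

```bash
cat > h.py <<'E'
import numpy as np, cv2
from scipy.spatial.transform import Rotation as R
from rig import robot
CM={n:robot.camera_model(n) for n in("top","side")}
def KD(n):
    c=CM[n]; f=210/np.tan(np.radians(c["fov_y"]/2))
    return np.array([[f,0,c["cx"]],[0,f,c["cy"]],[0,0,1.]]),np.array(c["distortion"])
def ray(n,p):
    K,D=KD(n); u=cv2.undistortPoints(np.array([[p]],float),K,D)[0,0]
    return np.array(CM[n]["xyz"]),R.from_rotvec(CM[n]["rotation"]).apply([u[0],u[1],1.])
def onz(n,p,z):
    o,d=ray(n,p); return o+d*(z-o[2])/d[2]
def proj(n,P):
    K,D=KD(n); r=R.from_rotvec(CM[n]["rotation"]).inv()
    return cv2.projectPoints(np.atleast_2d(np.array(P,float)),r.as_rotvec(),-r.apply(CM[n]["xyz"]),K,D)[0][:,0]
def tri(p,q):
    (a,d),(b,e)=ray("top",p),ray("side",q)
    s=np.linalg.lstsq(np.c_[d,-e],b-a,rcond=None)[0]; A,B=a+s[0]*d,b+s[1]*e
    return (A+B)/2,np.linalg.norm(A-B)
E
python3 - <<'E'
from h import *
t=cv2.imread("pics/top0.png"); s=cv2.imread("pics/side0.png")
a=cv2.resize(t[130:280,210:440],None,fx=3.4,fy=3.4,interpolation=cv2.INTER_CUBIC)
b=cv2.resize(s[130:290,230:380],None,fx=3.7,fy=3.7,interpolation=cv2.INTER_CUBIC)
cv2.imwrite("pics/tz.png",a); cv2.imwrite("pics/sz.png",b)
for n,p,z in(("top",(325,199),115),("top",(233,194),205),("top",(410,245),30),("side",(305,233),115),("side",(308,355),30)): print(n,p,onz(n,p,z).round(1))
# cap contour: black grip
for n,im,(x0,y0,x1,y1) in(("top",t,(385,220,435,270)),("side",s,(275,325,345,385))):
    c=im[y0:y1,x0:x1]; h=cv2.cvtColor(c,cv2.COLOR_BGR2HSV)
    m=((h[...,1]<60)|(c.max(2)<45)).astype(np.uint8); k=(c.max(2)<40).astype(np.uint8)
    for nm,mm in(("disc",m),("grip",k)):
        C=max(cv2.findContours(mm,0,cv2.CHAIN_APPROX_NONE)[0],key=cv2.contourArea)+np.array([x0,y0])
        print(n,nm,cv2.contourArea(C),cv2.minAreaRect(C))
E
```

```text
top (325, 199) [567.  -86.4 115. ]
top (233, 194) [570.  146.8 205. ]
top (410, 245) [ 447. -333.   30.]
side (305, 233) [563.9 -88.2 115. ]
side (308, 355) [ 445.8 -329.7   30. ]
top disc 1251.5 ((408.75006103515625, 245.25003051757812), (39.59797668457031, 40.305084228515625), 45.0)
top grip 6.5 ((407.7882385253906, 244.25296020507812), (1.4100475311279297, 20.608394622802734), 49.398704528808594)
side disc 2187.5 ((307.5, 356.0), (54.44721603393555, 51.61878967285156), 45.0)
side grip 200.5 ((307.5379333496094, 353.35009765625), (31.358285903930664, 14.551884651184082), 7.85331392288208)
```

View pics/tz.png

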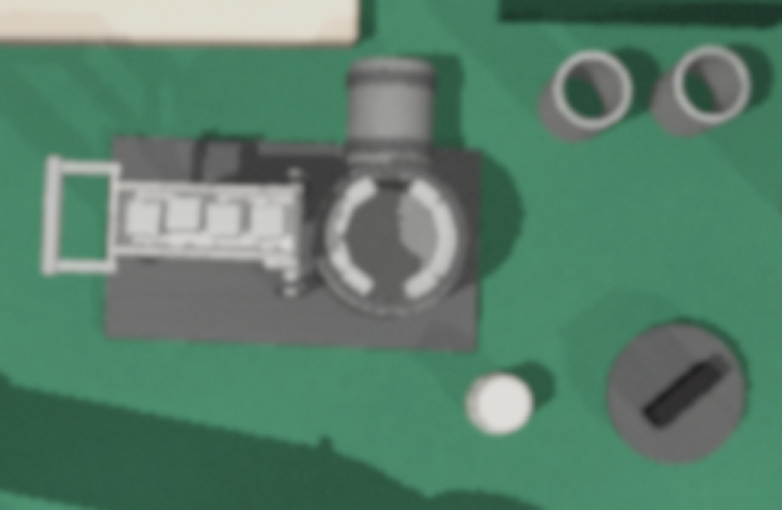

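View pics/sz.png

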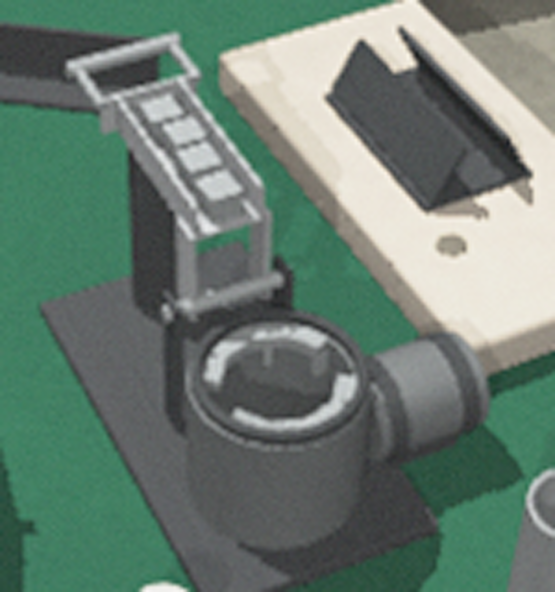

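Top zoom: bar ends (53,158) and (48,272), slot gaps near (391,183) and (391,290), grip running from (645,425) to (730,362). Side zoom: bar ends (70,68) and (180,40), both slots visible.

Run:
```python
from h import *
T=lambda x,y:(210+(x+.5)/3.4-.5,130+(y+.5)/3.4-.5); S=lambda x,y:(230+(x+.5)/3.7-.5,130+(y+.5)/3.7-.5)
ends=[onz("top",T(*p),205) for p in((53,158),(48,272))]; es=[onz("side",S(*p),205) for p in((180,40),(70,68))]
print("bar top",np.round(ends,1),"side",np.round(es,1)); print(tri(T(50.5,215),S(125,54)))
print("slots",[onz("top",T(*p),115).round(1) for p in((391,183),(391,290))])
t=cv2.imread("pics/top0.png"); s=cv2.imread("pics/side0.png")
for n,im,(x0,y0,x1,y1),th in(("top",t,(303,178,350,222),150),("side",s,(283,214,329,252),150)):
    g=cv2.resize(im[y0:y1,x0:x1],None,fx=4,fy=4,interpolation=cv2.INTER_CUBIC).max(2)
    m=(g>th).astype(np.uint8); C=[c for c in cv2.findContours(m,0,cv2.CHAIN_APPROX_NONE)[0] if cv2.contourArea(c)>60]
    H=cv2.convexHull(np.vstack(C))[:,0]; P=np.array([onz(n,((x+.5)/4-.5+x0,(y+.5)/4-.5+y0),115)[:2] for x,y in H],np.float32)
    print(n,"flange circle",cv2.minEnclosingCircle(P),[cv2.contourArea(c) for c in C])
for n,im,(x0,y0,x1,y1) in(("top",t,(385,220,435,270)),("side",s,(275,325,345,385))):
    c=cv2.resize(im[y0:y1,x0:x1],None,fx=4,fy=4,interpolation=cv2.INTER_CUBIC); h=cv2.cvtColor(c,cv2.COLOR_BGR2HSV)
    m=(h[...,1]<70).astype(np.uint8); k=(c.max(2)<62).astype(np.uint8)
    for nm,mm,z in(("disc",m,29),("grip",k,60)):
        C=max(cv2.findContours(mm,0,cv2.CHAIN_APPROX_NONE)[0],key=cv2.contourArea)[:,0]
        P=np.array([onz(n,((x+.5)/4-.5+x0,(y+.5)/4-.5+y0),z)[:2] for x,y in C],np.float32)
        print(n,nm,cv2.minEnclosingCircle(cv2.convexHull(P)),cv2.minAreaRect(P))
print("bar/pan base",[onz("top",T(*p),10).round(1) for p in((105,337),(475,350))])
st=robot.read_state(); print(R.from_rotvec(st["ee_rot"]).as_matrix().round(3))
```

```text
bar top [[614.4 167.2 205. ]
 [530.9 169.1 205. ]] side [[614.7 162.6 205. ]
 [531.7 167.  205. ]]
(array([573.43352057, 168.16045722, 202.50163433]), np.float64(1.4780813177352703))
slots [array([608.2, -85.1, 115. ]), array([524.9, -85.9, 115. ])]
top flange circle ((566.2978515625, -85.26525115966797), 50.615970611572266) [1196.0, 3763.0, 1280.0]
side flange circle ((567.6144409179688, -83.46269989013672), 49.0648307800293) [1814.0, 856.0, 930.0]
top disc ((446.18359375, -328.9361572265625), 59.30583953857422) ((446.0821533203125, -328.91015625), (115.71275329589844, 117.84414672851562), 43.63718032836914)
top grip ((447.40447998046875, -326.6634216308594), 35.664337158203125) ((447.18231201171875, -326.849365234375), (22.342369079589844, 70.7255859375), 39.9337043762207)
side disc ((445.4298400878906, -328.4823913574219), 59.9874267578125) ((445.2945556640625, -328.10272216796875), (117.81389617919922, 117.02516174316406), 19.869243621826172)
side grip ((443.7146301269531, -333.1187744140625), 39.02747344970703) ((441.6505126953125, -334.5835266113281), (39.8131103515625, 71.92793273925781), 39.573795318603516)
bar/pan base [array([487.2, 145.7,  10. ]), array([ 480.4, -163. ,   10. ])]
[[-0.906  0.423 -0.001]
 [ 0.423  0.906 -0.002]
 [-0.    -0.002 -1.   ]]
```

Call:
apply_moves(
  increments="0.042 0 0 -0.017 0 0 -0.1035;0.042 0 0 -0.017 0 0 -0.1035;0.042 0 0 -0.017 0 0 -0.1035;0.042 0 0 -0.017 0 0 -0.1035;0.042 -0.0186 -0.0273 0 0 0 0;0.042 -0.0186 -0.0273 0 0 0 0;0.042 -0.0186 -0.0273 0 0 0 0;0.042 -0.0186 -0.0273 0 0 0 0;0.042 -0.0186 -0.0273 0 0 0 0;0.042 -0.0186 -0.0273 0 0 0 0",
)

```text
time: 0.93
ee_pos: [393.9, 443.6, 291.7]
ee_rot: [-0.036, -3.141, 0.001]
ft_force: [0.7, 0.1, -0.2]
grip_width: 42.1
gripper_force: 0.0
```

Call:
apply_moves(
  increments="0.042 -0.0186 -0.0273 0 0 0 0;0.042 -0.0186 -0.0273 0 0 0 0;0.042 -0.0186 -0.0273 0 0 0 0;0.042 -0.0186 -0.0273 0 0 0 0;0.042 -0.0186 -0.0273 0 0 0 0;0.042 -0.0186 -0.0273 0 0 0 0;0.042 -0.0186 -0.0273 0 0 0 0;0.042 -0.0186 -0.0273 0 0 0 0;0.042 -0.0186 -0.0273 0 0 0 0;0.042 -0.0186 -0.0273 0 0 0 0",
)

```text
time: 1.77
ee_pos: [573.5, 166.6, 291.8]
ee_rot: [-0.036, -3.141, 0.0]
ft_force: [-0.1, 0.3, 0.2]
grip_width: 42.1
gripper_force: 0.0
```

```bash
cat > st.py <<'E'
from h import *
s=robot.read_state(); M=R.from_rotvec(s["ee_rot"]).as_matrix(); a=-0.023
X=np.array([np.cos(a),np.sin(a),0]);Y=np.array([-np.sin(a),np.cos(a),0]); d=s["ee_pos"]-np.array([566.8,-85,115])
print("t",round(s["time"],2),"ee",s["ee_pos"].round(1),"mouthframe",[round(float(v),1) for v in(d@X,d@Y,d[2])],"yaw of tool y",np.degrees(np.arctan2(M[1,1],M[0,1])).round(2),"z",M[:,2].round(3),"F",s["ft_force"].round(1),"T",s["ft_torque"].round(2),"grip",round(s["grip_width"],1),round(s["gripper_force"],1),"q",s["q"].round(2))
E
python3 st.py
```

```text
t 1.77 ee [573.5 166.6 291.8] mouthframe [0.9, 251.7, 176.8] yaw of tool y 88.7 z [-0.001 -0.    -1.   ] F [-0.1  0.3  0.2] T [ 0.03 -0.02  0.05] grip 42.1 0.0 q [-0.52  0.29  0.17  1.68 -0.05  1.18  1.21]
```

Call:
apply_moves(
  increments="0.042 0 0 0.02 0 0 0;0.042 0 0 0.02 0 0 0;0.042 0 0 0.02 0 0 0;0.042 0 0 0.016 0 0 0;0.042 0 0 0.01 0 0 0;0.042 0 0 0.005 0 0 0;0.042 0 0 0 0 0 0;0.0 0 0 0 0 0 0;0.0 0 0 0 0 0 0;0.0 0 0 0 0 0 0",
)

```text
time: 2.6
ee_pos: [573.8, 168.4, 202.2]
ee_rot: [0.036, 3.14, 0.001]
ft_force: [0.1, 0.7, -1.0]
grip_width: 6.1
gripper_force: 0.0
```

Call:
apply_moves(
  increments="0 0 0 0 0 0 0;0 0 0 0 0 0 0;0 0 0 0 0 0 0;0 0 0 0 0 0 0;0 0 0 0 0 0 0;0 0 0 0 0 0 0;0 0 0 0 0 0 0;0.0 0 0 0 0 0 0;0.0 0 0 0 0 0 0;0.0 0 0 0 0 0 0",
)

```text
time: 3.43
ee_pos: [573.1, 168.2, 201.1]
ee_rot: [-0.036, -3.141, 0.0]
ft_force: [-0.4, -0.0, -0.5]
grip_width: -0.1
gripper_force: 0.0
```

```bash
python3 st.py
python3 - <<'E'
from h import *
a=robot.get_image("side")[:,:,::-1]; cv2.imwrite("pics/s1.png",cv2.resize(a[60:300,150:390],None,fx=2.4,fy=2.4,interpolation=cv2.INTER_CUBIC))
# arc increments from present tcp, tool axes (y along mouth y, z down), relative to bar start
r,a0=np.hypot(175,82),np.arctan2(82,175)
th=np.linspace(0,1.13,21); p=np.c_[r*np.cos(a0+th),r*np.sin(a0+th)]; d=np.diff(p,axis=0)
for k in d: print("%.4f %.4f"%(k[0]/1e3,-k[1]/1e3))
E
```

```text
t 3.43 ee [573.1 168.2 201.1] mouthframe [0.5, 253.2, 86.1] yaw of tool y 88.69 z [-0.  0. -1.] F [-0.4 -0.  -0.5] T [-0.01 -0.01 -0.03] grip -0.1 0.0 q [-0.51  0.37  0.15  1.78 -0.07  0.99  1.22]
-0.0049 -0.0098
-0.0055 -0.0095
-0.0060 -0.0091
-0.0065 -0.0088
-0.0070 -0.0084
-0.0074 -0.0080
-0.0079 -0.0076
-0.0083 -0.0071
-0.0087 -0.0066
-0.0090 -0.0061
-0.0094 -0.0056
-0.0097 -0.0051
-0.0099 -0.0045
-0.0102 -0.0039
-0.0104 -0.0034
-0.0106 -0.0028
-0.0107 -0.0022
-0.0108 -0.0016
-0.0109 -0.0010
-0.0109 -0.0003
```

View pics/s1.png

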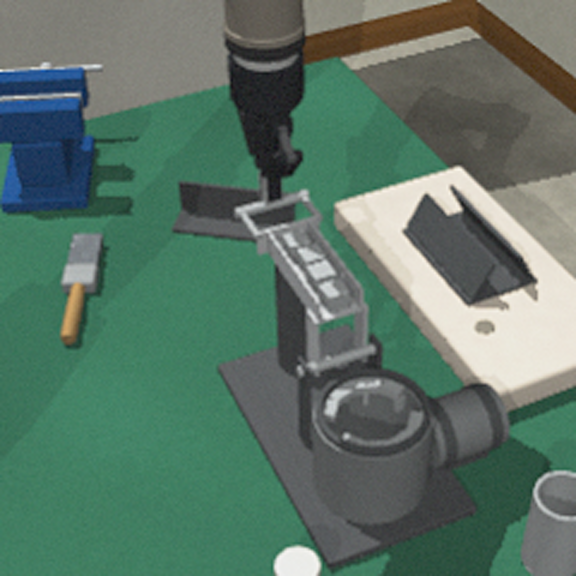

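The fingers shut to 0 without the bar: at crop (270,190) they stand at or behind the bar's far edge. I'll project the tool point and the expected bar ends into this view.

Run:
```python
from h import *
im=robot.get_image("side")[:,:,::-1].copy(); t=robot.get_image("top")[:,:,::-1].copy()
pts={"tcp":(573.1,168.2,201),"tip":(573.1,168.2,187),"b1":(606,167.4,205),"b2":(540,169,205),"hinge":(568.5,-9,123),"mouth":(566.8,-85,115)}
for n,i in(("side",im),("top",t)):
    z=4; x0,y0=(225,100) if n=="side" else (205,150)
    w=cv2.resize(i[y0:y0+100,x0:x0+95],None,fx=4,fy=4,interpolation=cv2.INTER_CUBIC)
    for k,P in pts.items():
        p=proj(n,P)[0]; print(n,k,p.round(1)); cv2.circle(w,(int((p[0]-x0+.5)*z),int((p[1]-y0+.5)*z)),2,(0,0,255),-1)
    cv2.imwrite(f"pics/c_{n}.png",w)
cv2.imwrite("pics/c.png",np.hstack([cv2.imread("pics/c_side.png"),cv2.imread("pics/c_top.png")]))
```

```text
side tcp [263.  144.7]
side tip [263.2 149. ]
side b1 [274.5 140.3]
side b2 [251.2 146.7]
side hinge [291.7 209.1]
side mouth [305.4 231.7]
top tcp [224.7 192.8]
top tip [225.4 193.3]
top b1 [225.1 179.5]
top b2 [223.9 206. ]
top hinge [295.7 197.8]
top mouth [324.5 199.1]
```

View pics/c.png

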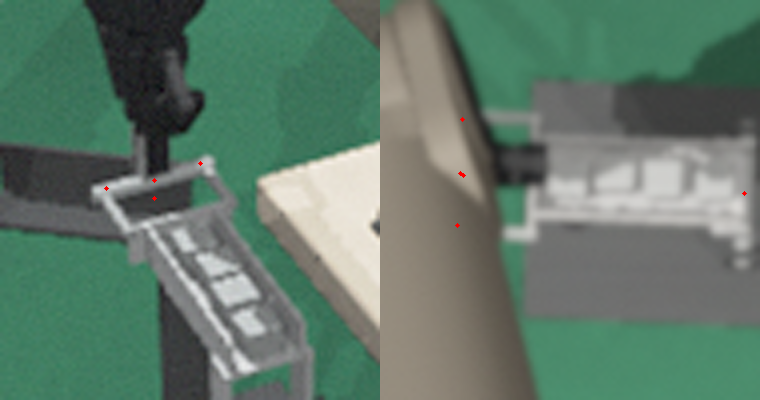

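Side crop: the red TCP and tip marks fall on and below the bar, but the fingers are hidden behind it. I'll check numerically whether the bar moved, and view a brightened close-up.

Run:
```python
from h import *
a=cv2.imread("pics/side0.png"); b=robot.get_image("side")[:,:,::-1]
f=lambda i:cv2.resize(np.clip(255*(i[110:170,235:295]/255.)**.6,0,255).astype(np.uint8),None,fx=6,fy=6,interpolation=cv2.INTER_CUBIC)
w=np.hstack([f(a),f(b)])
for z in(187,201,215):
  for dx in(0,):
    p=proj("side",(573.1,168.2,z))[0]; cv2.circle(w,(int((p[0]-235+.5)*6)+360,int((p[1]-110+.5)*6)),2,(0,0,255),-1)
cv2.imwrite("pics/d.png",w)
```

```text
(no output)
```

View pics/d.png

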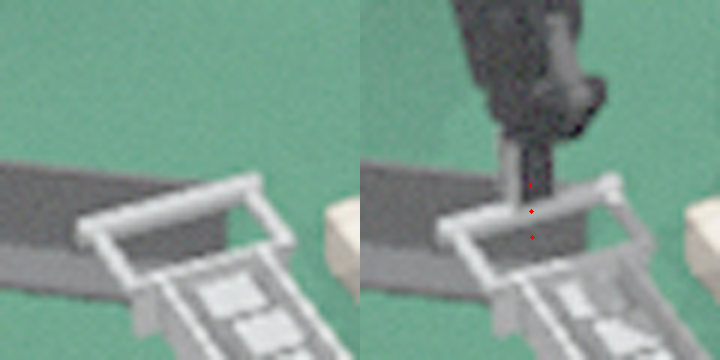

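The bar has not moved, and the shut fingertips end right at its top edge (right half, about (520,200)), not below it. I'll raise the arm and compare the fingertip's pixel with the reported pose in free space.

Call:
apply_moves(
  increments="0 0 0 -0.01 0 0 0;0 0 0 -0.01 0 0 0;0 0 0 -0.01 0 0 0;0 0 0 -0.01 0 0 0;0 0 0 -0.01 0 0 0;0 0 0 -0.01 0 0 0;0 0 0 0 0 0 0;0.0 0 0 0 0 0 0;0.0 0 0 0 0 0 0;0.0 0 0 0 0 0 0",
)

```text
time: 4.47
ee_pos: [572.7, 168.1, 260.4]
ee_rot: [-0.036, -3.14, 0.001]
ft_force: [-0.4, 0.1, -1.2]
grip_width: 0.1
gripper_force: 0.0
```

```bash
python3 st.py
python3 - <<'E'
from h import *
a=cv2.imread("pics/side0.png").astype(int); b=robot.get_image("side")[:,:,::-1]; cv2.imwrite("pics/side2.png",b)
d=(abs(a-b).max(2)>35)
for y in range(108,160): 
    x=np.where(d[y,235:295])[0]+235
    if len(x): print(y,x.min(),x.max(),len(x))
e=robot.read_state()["ee_pos"]
for k in(-14,0,5): print(k,proj("side",e+[0,0,k])[0].round(1))
E
```

```text
t 4.47 ee [572.7 168.1 260.4] mouthframe [0.0, 253.1, 145.4] yaw of tool y 88.7 z [-0.001 -0.    -1.   ] F [-0.4  0.1 -1.2] T [-0.01  0.   -0.05] grip 0.1 0.0 q [-0.52  0.32  0.16  1.72 -0.06  1.11  1.21]
108 255 273 19
109 255 272 18
110 256 272 17
111 257 271 15
112 257 271 15
113 257 269 13
114 258 266 8
115 259 266 8
116 259 266 8
117 259 266 8
118 258 266 9
119 259 266 8
120 259 266 8
121 257 266 9
122 258 266 9
123 258 266 9
124 259 264 5
125 260 260 1
143 278 279 2
144 277 279 3
145 278 280 3
146 279 281 3
147 279 282 4
148 280 283 4
149 281 283 3
150 278 283 6
151 274 279 5
152 274 280 5
153 279 280 2
154 280 281 2
155 281 282 2
156 281 283 3
157 282 284 3
158 283 284 2
159 284 285 2
-14 [262.3 130.4]
0 [262.2 125.8]
5 [262.1 124.1]
```

Run:
```python
from h import *
e=np.array([285.3,611.1,223.2])
for k in(-14,0,5,60,100): print(k,proj("top",e+[0,0,k])[0].round(1),proj("side",e+[0,0,k])[0].round(1))
a=cv2.imread("pics/side0.png")[20:100,70:140]; t=cv2.imread("pics/top0.png")[280:350,0:80]
c=cv2.imread("pics/side2.png")[80:140,230:300]
f=lambda i:cv2.resize(np.clip(255*(i/255.)**.5,0,255).astype(np.uint8),(380,380),interpolation=cv2.INTER_CUBIC)
cv2.imwrite("pics/e.png",np.hstack([f(a),f(t)]))
```

```text
-14 [ 53.7 302.4] [117.6  90.1]
0 [ 51.4 303. ] [116.4  86. ]
5 [ 50.5 303.2] [116.   84.5]
60 [ 40.8 305.8] [111.4  67.7]
100 [ 33.3 307.8] [107.8  54.9]
```

View pics/e.png

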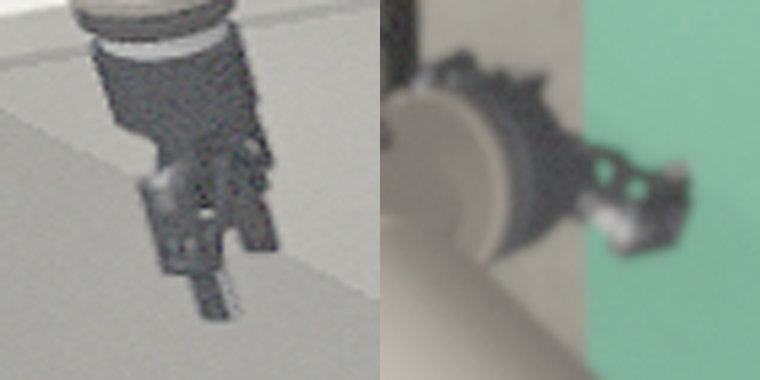

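The fingertips appear about 20 mm higher than the reported TCP implies, in both the start picture and this one, with the columns agreeing. The reported z, or the finger length, is therefore off by about 20 mm. I'll go down again that much deeper, watching the force.

Call:
apply_moves(
  increments="0.042 0 0 0 0 0 0;0.042 0 0 0.01 0 0 0;0.042 0 0 0.012 0 0 0;0.042 0 0 0.012 0 0 0;0.042 0 0 0.012 0 0 0;0.042 0 0 0.012 0 0 0;0.042 0 0 0.005 0 0 0;0.042 0 0 0.005 0 0 0;0.042 0 0 0 0 0 0;0.042 0 0 0 0 0 0",
)

```text
time: 5.35
ee_pos: [573.3, 168.2, 193.1]
ee_rot: [0.036, 3.141, 0.0]
ft_force: [-0.3, -0.1, 0.5]
grip_width: 42.1
gripper_force: 0.0
```

Call:
apply_moves(
  increments="0.042 0 0 0.002 0 0 0;0.042 0 0 0.002 0 0 0;0.042 0 0 0.002 0 0 0;0.042 0 0 0.002 0 0 0;0.042 0 0 0.002 0 0 0;0.042 0 0 0.001 0 0 0;0 0 0 0 0 0 0;0 0 0 0 0 0 0;0 0 0 0 0 0 0;0 0 0 0 0 0 0",
)

```text
time: 6.18
ee_pos: [573.1, 168.2, 182.2]
ee_rot: [0.036, 3.141, 0.0]
ft_force: [-0.2, 0.2, -0.5]
grip_width: 9.5
gripper_force: 58.4
```

```bash
python3 st.py
```

```text
t 6.18 ee [573.1 168.2 182.2] mouthframe [0.5, 253.3, 67.2] yaw of tool y 88.69 z [ 0.  0. -1.] F [-0.2  0.2 -0.5] T [ 0.    0.04 -0.05] grip 9.5 58.4 q [-0.51  0.39  0.15  1.8  -0.07  0.95  1.22]
```

Contact at a width of 9.5 mm suggests the pads only catch the bar's upper half. I'll reopen, go 14 mm deeper and close again.

Call:
apply_moves(
  increments="0.042 0 0 0 0 0 0;0.042 0 0 0 0 0 0;0.042 0 0 0.003 0 0 0;0.042 0 0 0.003 0 0 0;0.042 0 0 0.004 0 0 0;0.042 0 0 0.004 0 0 0;0.042 0 0 0 0 0 0;0 0 0 0 0 0 0;0 0 0 0 0 0 0;0 0 0 0 0 0 0",
)

```text
time: 7.02
ee_pos: [573.2, 168.2, 168.2]
ee_rot: [0.036, 3.141, 0.0]
ft_force: [0.1, 0.1, -1.4]
grip_width: 10.4
gripper_force: 58.3
```

Call:
apply_moves(
  increments="0 0 0 0 0 0 0;0 0 0 0 0 0 0;0 0 0 0 0 0 0;0 0 0 0 0 0 0;0 0 0 0 0 0 0;0 0 0 0 0 0 0;0 0 0 0 0 0 0;0 0 0 0 0 0 0;0 0 0 0 0 0 0;0 0 0 0 0 0 0",
)

```text
time: 7.85
ee_pos: [573.2, 168.2, 168.2]
ee_rot: [0.036, 3.141, 0.0]
ft_force: [-0.3, 0.4, 0.2]
grip_width: 10.4
gripper_force: 58.4
```

```bash
python3 st.py;  python3 - <<'E'
from h import *
b=robot.get_image("side")[:,:,::-1]; a=cv2.imread("pics/side0.png")
f=lambda i:cv2.resize(np.clip(255*(i[90:170,225:305]/255.)**.6,0,255).astype(np.uint8),None,fx=7,fy=7,interpolation=cv2.INTER_CUBIC)
cv2.imwrite("pics/g.png",f(b))
E
```

```text
t 7.85 ee [573.2 168.2 168.2] mouthframe [0.6, 253.3, 53.2] yaw of tool y 88.69 z [ 0.  0. -1.] F [-0.3  0.4  0.2] T [ 0.02 -0.1  -0.01] grip 10.4 58.4 q [-0.5   0.41  0.15  1.81 -0.07  0.93  1.22]
```

View pics/g.png

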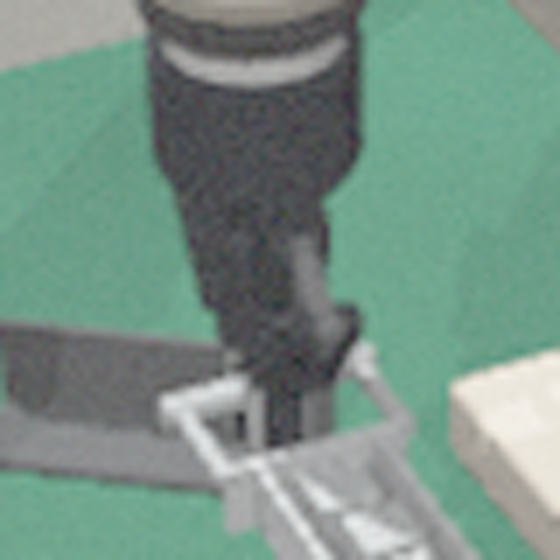

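The fingers do straddle the bar, but about 32 mm deep (tips at crop (300,445), bar at row 365). The earlier height was the right one, so I'll regrip 15 mm higher.

Call:
apply_moves(
  increments="0.042 0 0 0 0 0 0;0.042 0 0 0 0 0 0;0.042 0 0 -0.005 0 0 0;0.042 0 0 -0.005 0 0 0;0.042 0 0 -0.003 0 0 0;0.042 0 0 0 0 0 0;0 0 0 0 0 0 0;0 0 0 0 0 0 0;0 0 0 0 0 0 0;0 0 0 0 0 0 0",
)

```text
time: 8.73
ee_pos: [573.0, 168.3, 181.0]
ee_rot: [-0.036, -3.141, -0.0]
ft_force: [0.1, -0.4, 0.4]
grip_width: 9.6
gripper_force: 58.4
```

Call:
apply_moves(
  increments="0 0 -0.0024 -0.005 0 0 0;0 0 -0.0025 -0.0049 0 0 0;0 0 -0.0027 -0.0048 0 0 0;0 0 -0.0028 -0.0047 0 0 0;0 0 -0.003 -0.0046 0 0 0;0 0 -0.003 -0.0045 0 0 0;0 0 -0.0032 -0.0044 0 0 0;0 0 -0.0033 -0.0044 0 0 0;0 0 -0.0035 -0.0042 0 0 0;0 0 -0.0035 -0.0042 0 0 0",
)

```text
time: 9.57
ee_pos: [572.3, 139.7, 227.7]
ee_rot: [0.034, 3.141, 0.004]
ft_force: [-0.6, 8.7, 3.3]
grip_width: 9.7
gripper_force: 58.5
```

```bash
python3 st.py
```

```text
t 9.57 ee [572.3 139.7 227.7] mouthframe [0.3, 224.7, 112.7] yaw of tool y 88.75 z [ 0.     0.002 -1.   ] F [-0.6  8.7  3.3] T [ 1.92  0.28 -0.02] grip 9.7 58.5 q [-0.47  0.33  0.17  1.77 -0.06  1.04  1.26]
```

Call:
apply_moves(
  increments="0 0 -0.0037 -0.004 0 0 0;0 0 -0.0037 -0.004 0 0 0;0 0 -0.0039 -0.0038 0 0 0;0 0 -0.004 -0.0038 0 0 0;0 0 -0.0041 -0.0036 0 0 0;0 0 -0.0042 -0.0035 0 0 0;0 0 -0.0043 -0.0033 0 0 0;0 0 -0.0044 -0.0033 0 0 0;0 0 -0.0045 -0.0031 0 0 0;0 0 -0.0045 -0.003 0 0 0",
)

```text
time: 10.4
ee_pos: [571.4, 100.6, 264.6]
ee_rot: [0.031, 3.14, 0.008]
ft_force: [-3.2, 9.9, 8.5]
grip_width: 9.7
gripper_force: 58.6
```

Call:
apply_moves(
  increments="0 0 -0.0047 -0.0028 0 0 0;0 0 -0.0047 -0.0028 0 0 0;0 0 -0.0048 -0.0026 0 0 0;0 0 -0.0049 -0.0025 0 0 0;0 0 -0.0049 -0.0023 0 0 0;0 0 -0.005 -0.0022 0 0 0;0 0 -0.0051 -0.002 0 0 0;0 0 -0.0051 -0.0019 0 0 0;0 0 -0.0052 -0.0017 0 0 0;0 0 -0.0052 -0.0017 0 0 0",
)

```text
time: 11.23
ee_pos: [570.5, 51.0, 289.0]
ee_rot: [0.032, 3.139, 0.01]
ft_force: [-8.5, 10.5, 19.3]
grip_width: 9.5
gripper_force: 62.0
```

```bash
python3 st.py
```

```text
t 11.23 ee [570.5  51.  289. ] mouthframe [0.6, 136.0, 174.0] yaw of tool y 88.84 z [ 0.003  0.006 -1.   ] F [-8.5 10.5 19.3] T [ 2.55  1.73 -0.19] grip 9.5 62.0 q [-0.37  0.25  0.21  1.74 -0.06  1.15  1.41]
```

Call:
apply_moves(
  increments="0 0 -0.0053 -0.0024 0 0 0;0 0 -0.0053 -0.0024 0 0 0;0 0 -0.0053 -0.0021 0 0 0;0 0 -0.0053 -0.0021 0 0 0;0 0 -0.0054 -0.0013 0 0 0;0 0 -0.0054 -0.0008 0 0 0;0 0 -0.0054 -0.0005 0 0 0;0 0 -0.0054 -0.0005 0 0 0;0 0 -0.0054 -0.0001 0 0 0;0 0 -0.0054 -0.0001 0 0 0",
)

```text
time: 12.07
ee_pos: [569.7, -6.2, 299.2]
ee_rot: [0.035, 3.139, 0.002]
ft_force: [-1.6, 2.8, 9.2]
grip_width: 9.2
gripper_force: 62.0
```

```bash
python3 st.py
python3 - <<'E'
from h import *
for n in("top","side"): cv2.imwrite(f"pics/{n}3.png",robot.get_image(n)[:,:,::-1])
a=cv2.resize(cv2.imread("pics/side3.png")[70:270,200:380],None,fx=3,fy=3,interpolation=cv2.INTER_CUBIC)
cv2.imwrite("pics/t3.png",a)
E
```

```text
t 12.07 ee [569.7  -6.2 299.2] mouthframe [1.1, 78.9, 184.2] yaw of tool y 88.71 z [ 0.003  0.001 -1.   ] F [-1.6  2.8  9.2] T [ 0.85  0.36 -0.17] grip 9.2 62.0 q [-0.3   0.24  0.24  1.74 -0.06  1.17  1.51]
```

View pics/t3.png

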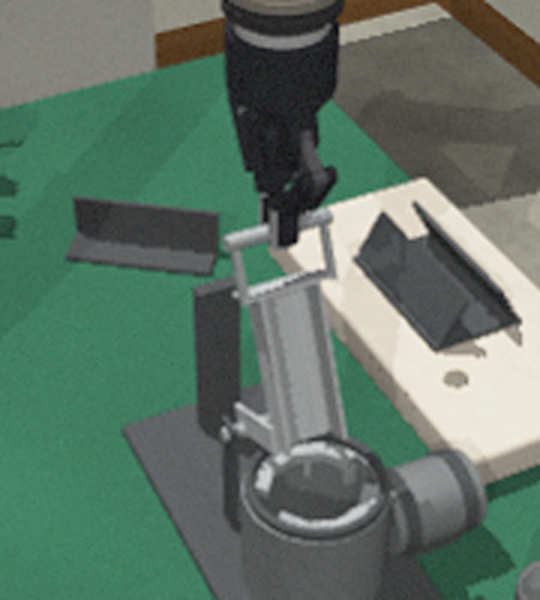

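All slugs have left the pan (spout at crop (300,440) over the mouth, pan empty). Now I'll swing it back down.

Call:
apply_moves(
  increments="0 0 0.0109 0.0008 0 0 0;0 0 0.0109 0.0015 0 0 0;0 0 0.0108 0.0024 0 0 0;0 0 0.0107 0.0033 0 0 0;0 0 0.0106 0.0038 0 0 0;0 0 0.0104 0.0044 0 0 0;0 0 0.0102 0.0049 0 0 0;0 0 0.0099 0.005 0 0 0;0 0 0.0097 0.0053 0 0 0;0 0 0.0094 0.0057 0 0 0",
)

```text
time: 13.0
ee_pos: [572.8, 100.1, 263.1]
ee_rot: [0.032, 3.137, 0.006]
ft_force: [-2.0, 7.4, 11.8]
grip_width: 9.3
gripper_force: 66.6
```

Call:
apply_moves(
  increments="0 0 0.009 0.0061 0 0 0;0 0 0.0087 0.0066 0 0 0;0 0 0.0083 0.0071 0 0 0;0 0 0.0079 0.0076 0 0 0;0 0 0.0074 0.008 0 0 0;0 0 0.007 0.0084 0 0 0;0 0 0.0065 0.0088 0 0 0;0 0 0.006 0.0091 0 0 0;0 0 0.0055 0.0095 0 0 0;0 0 0.0049 0.0094 0 0 0",
)

```text
time: 13.83
ee_pos: [573.9, 168.2, 178.6]
ee_rot: [0.037, 3.14, -0.001]
ft_force: [2.5, 1.2, 5.9]
grip_width: 9.7
gripper_force: 71.6
```

```bash
python3 st.py
```

```text
t 13.83 ee [573.9 168.2 178.6] mouthframe [1.2, 253.3, 63.6] yaw of tool y 88.65 z [ 0.001 -0.001 -1.   ] F [2.5 1.2 5.9] T [-0.22 -0.58 -0.14] grip 9.7 71.6 q [-0.51  0.4   0.15  1.8  -0.07  0.95  1.22]
```

Call:
apply_moves(
  increments="0.042 0 0 0 0 0 0;0.042 0 0 0 0 0 0;0.042 0 0 0 0 0 0;0.042 0 0 -0.01 0 0 0;0.042 0 0 -0.014 0 0 0;0.042 0 0 -0.018 0 0 0;0.042 0 0 -0.018 0 0 0;0.042 0 0 -0.018 0 0 0;0.042 0 0 -0.018 0 0 0;0.042 0 0 -0.016 0 0 0",
)

```text
time: 14.67
ee_pos: [573.2, 167.7, 293.6]
ee_rot: [0.037, 3.14, 0.0]
ft_force: [-0.1, -0.2, -0.1]
grip_width: 42.0
gripper_force: 0.0
```

Call:
apply_moves(
  increments="0.06 0.0078 -0.0333 0 0 0 0;0.06 0.0078 -0.0333 0 0 0 0;0.06 0.0078 -0.0333 0 0 0 0;0.06 0.0078 -0.0333 0 0 0 0;0.06 0.0078 -0.0333 0 0 0 0;0.06 0.0078 -0.0333 0 0 0 0;0.06 0.0078 -0.0333 0 0 0 0;0.06 0.0078 -0.0333 0 0 0 0;0.06 0.0078 -0.0333 0 0 0 0;0.06 0.0078 -0.0333 0 0 0 0",
)

```text
time: 15.5
ee_pos: [486.4, -164.7, 292.4]
ee_rot: [0.037, 3.14, 0.0]
ft_force: [-0.3, -0.9, -0.0]
grip_width: 60.3
gripper_force: 0.0
```

Call:
apply_moves(
  increments="0.06 0.0078 -0.0333 0 0 0 0;0.06 0.0078 -0.0333 0 0 0 0;0.06 0.0078 -0.0333 0 0 0 0;0.06 0.0078 -0.0333 0 0 0 0;0.06 0.0078 -0.0333 0 0 0 0;0.06 0 0 0 0 0 0.1066;0.06 0 0 0 0 0 0.1066;0.06 0 0 0 0 0 0.1066;0.06 0 0 0 0 0 0.1066;0.06 0 0 0 0 0 0.1066",
)

```text
time: 16.33
ee_pos: [444.1, -328.6, 292.2]
ee_rot: [0.871, 3.018, 0.001]
ft_force: [-0.2, 0.1, 0.2]
grip_width: 60.2
gripper_force: 0.0
```

```bash
python3 st.py
python3 - <<'E'
from h import *
t=robot.get_image("top")[:,:,::-1]; s=robot.get_image("side")[:,:,::-1]; cv2.imwrite("pics/top4.png",t); cv2.imwrite("pics/side4.png",s)
a=cv2.imread("pics/side0.png"); b=cv2.imread("pics/top0.png")
# bar strip match (pan level?) : shift of bar patch by template matching
for n,i,j,(x0,y0,x1,y1) in(("side",a,s,(246,134,284,160)),("top",b,t,(219,172,247,214)),("side cap",a,s,(278,328,340,384))):
    r=cv2.matchTemplate(j[y0-6:y1+6,x0-6:x1+6],np.ascontiguousarray(i[y0:y1,x0:x1]),cv2.TM_CCOEFF_NORMED); print(n,r.max().round(3),np.unravel_index(r.argmax(),r.shape),"(6,6)=unmoved")
# bright pixels inside drum hole
for n,i in(("top0",b),("top4",t)):
    m=np.zeros(i.shape[:2],np.uint8); c=proj("top",(566.8,-85,60))[0]; cv2.circle(m,tuple(int(v) for v in c.round()),12,1,-1); g=i.max(2)[m>0]; print(n,g.mean().round(1),np.percentile(g,[10,50,90]))
    p=proj("top",(570,80,195))[0].round().astype(int); print(" pan",i[p[1]-6:p[1]+7,p[0]-20:p[0]+21].max(2).mean().round(1),(i[p[1]-6:p[1]+7,p[0]-20:p[0]+21].max(2)>190).sum())
E
```

```text
t 16.33 ee [ 444.1 -328.6  292.2] mouthframe [-117.1, -246.4, 177.2] yaw of tool y 57.79 z [ 0.  0. -1.] F [-0.2  0.1  0.2] T [-0.03  0.01 -0.03] grip 60.2 0.0 q [ 0.05  0.23  0.57  1.8  -0.14  1.15  1.67]
side 0.909 (np.int64(6), np.int64(6)) (6,6)=unmoved
top 0.994 (np.int64(6), np.int64(6)) (6,6)=unmoved
side cap 0.989 (np.int64(6), np.int64(6)) (6,6)=unmoved
top0 107.3 [ 95.  96. 147.]
 pan 185.7 287
top4 118.9 [ 93. 115. 157.]
 pan 196.2 390
```

Call:
apply_moves(
  increments="0.06 0 0 0.02 0 0 0.1047;0.06 0 0 0.02 0 0 0.1047;0.06 0 0 0.02 0 0 0.1047;0.06 -0.0012 0.0012 0.03 0 0 0;0.06 0 0 0.035 0 0 0;0.06 0 0 0.035 0 0 0;0.06 0 0 0.03 0 0 0;0.06 0 0 0.025 0 0 0;0.06 0 0 0.014 0 0 0;0.06 0 0 0 0 0 0",
)

```text
time: 17.27
ee_pos: [444.6, -327.1, 59.8]
ee_rot: [-1.317, -2.846, -0.001]
ft_force: [0.1, -0.4, 0.5]
grip_width: 59.7
gripper_force: 0.0
```

```bash
python3 st.py
python3 - <<'E'
from h import *
for f in("top0","top4"):
    i=cv2.imread(f"pics/{f}.png").max(2); print(f,[int(i[int(p[1])-3:int(p[1])+4,int(p[0])].mean()) for p in proj("top",[(567+.023*(y+85),y,190) for y in range(0,125,6)]).round()])
    p=proj("top",(566.8,-85,60))[0].round().astype(int); print(i[p[1]-12:p[1]+13:3,p[0]-12:p[0]+13:3])
s=robot.get_image("side")[:,:,::-1]; a=cv2.imread("pics/side4.png"); e=robot.read_state()["ee_pos"]
d=abs(s.astype(int)-a).max(2)>35
for y in range(326,362,2):
    x=np.where(d[y,270:345])[0]+270
    if len(x): print(y,x.min(),x.max(),len(x))
M=R.from_rotvec(robot.read_state()["ee_rot"]).as_matrix()
for sg in(-1,1):
  for k in(-14,0,5): print(sg,k,proj("side",e+M[:,1]*sg*30+[0,0,k])[0].round(1))
E
```

```text
t 17.27 ee [ 444.6 -327.1   59.8] mouthframe [-116.6, -244.9, -55.2] yaw of tool y 40.34 z [-0.005  0.003 -1.   ] F [ 0.1 -0.4  0.5] T [ 0.01  0.03 -0.05] grip 59.7 0.0 q [ 0.15  0.54  0.48  2.   -0.38  0.69  1.58]
top0 [194, 205, 205, 204, 167, 172, 203, 205, 206, 194, 175, 200, 201, 203, 186, 184, 205, 206, 205, 179, 161]
[[172 184 124  96  95  98 148 156 193]
 [183 113  95  96  95 109 147 147 148]
 [177  97  95  95  97 104 145 148 148]
 [133  95  95  95  96 100 145 147 149]
 [138  94  95  96  94  96 138 149 150]
 [180  96  95  95  95  95 100 129 150]
 [196 119  95  95  96  96  96  98 151]
 [177 193 134  96  96  96  98 135 192]
 [127 189 195 112  96  97 148 192 192]]
top4 [217, 217, 215, 213, 212, 212, 212, 212, 212, 212, 211, 212, 211, 214, 214, 212, 212, 211, 170, 147, 167]
[[180 180 122  92  92  96 145 153 190]
 [193 112  92  93  93 107 144 156 172]
 [176  94  93  93  93 101 147 189 189]
 [130  92  92  93  94  96 125 163 180]
 [117  93  98 105 115 143 146 149 130]
 [171  94 119 129 127 161 161 147 128]
 [193 116 108 108 122 109 161 139 142]
 [174 191 142 126 126  93 105 133 188]
 [124 185 194 134 126 107 144 189 188]]
326 296 319 24
328 296 318 23
330 296 318 23
332 296 317 17
334 295 313 14
336 295 313 13
338 303 312 9
340 292 312 8
342 290 311 4
344 290 331 3
346 290 332 14
348 290 333 12
350 290 333 13
352 291 333 9
354 291 336 14
356 291 342 21
358 296 344 21
360 299 344 14
-1 -14 [302.4 362.6]
-1 0 [302.6 359.2]
-1 5 [302.7 358. ]
1 -14 [313.  338.3]
1 0 [313.3 334.9]
1 5 [313.4 333.6]
```

Pan profile is uniform (empty) and the drum shows new shapes inside. Now lower over the cap grip and close.

Call:
apply_moves(
  increments="0.06 -0.0015 0 0.003 0 0 0.008;0.06 0 0 0.003 0 0 0;0.06 0 0 0.003 0 0 0;0.06 0 0 0.003 0 0 0;0.06 0 0 0.002 0 0 0;0.06 0 0 0.002 0 0 0;0.06 0 0 0.002 0 0 0;0.06 0 0 0.002 0 0 0;0.06 0 0 0.001 0 0 0;0.06 0 0 0 0 0 0",
)

```text
time: 18.15
ee_pos: [447.2, -329.4, 41.0]
ee_rot: [-1.335, -2.843, -0.0]
ft_force: [0.4, 0.1, 0.4]
grip_width: 60.1
gripper_force: 0.0
```

```bash
python3 st.py
```

```text
t 18.15 ee [ 447.2 -329.4   41. ] mouthframe [-113.9, -247.1, -74.0] yaw of tool y 39.7 z [-0.  0. -1.] F [0.4 0.1 0.4] T [-0.   -0.01  0.04] grip 60.1 0.0 q [ 0.17  0.57  0.46  2.01 -0.41  0.65  1.59]
```

Call:
apply_moves(
  increments="0.06 0.0012 0 0.002 0 0 0;0.06 0 0 0.002 0 0 0;0.06 0 0 0 0 0 0;0.0 0 0 0 0 0 0;0 0 0 0 0 0 0;0 0 0 0 0 0 0;0 0 0 0 0 0 0;0 0 0 0 0 0 0;0 0 0 0 0 0 0;0 0 0 0 0 0 0",
)

```text
time: 18.98
ee_pos: [447.0, -328.5, 37.5]
ee_rot: [1.335, 2.844, 0.0]
ft_force: [1.3, 1.6, 2.3]
grip_width: 18.4
gripper_force: 61.3
```

```bash
python3 st.py
```

```text
t 18.98 ee [ 447.  -328.5   37.5] mouthframe [-114.2, -246.2, -77.5] yaw of tool y 39.71 z [ 0.001  0.    -1.   ] F [1.3 1.6 2.3] T [ 0.17 -0.1  -0.02] grip 18.4 61.3 q [ 0.17  0.58  0.46  2.01 -0.41  0.65  1.59]
```

Call:
apply_moves(
  increments="0 0 0 -0.008 0 0 0;0 0 0 -0.014 0 0 0;0 0 0 -0.018 0 0 -0.1066;0 0 0 -0.02 0 0 -0.1066;0 0 0 -0.02 0 0 -0.1066;0 0 0 -0.02 0 0 -0.1066;0 0 0 -0.02 0 0 -0.1066;0 0 0 -0.02 0 0 -0.1066;0 0 0 -0.018 0 0 -0.1066;0 0 0 -0.012 0 0 -0.1066",
)

```text
time: 19.82
ee_pos: [445.9, -328.9, 208.8]
ee_rot: [-0.033, -3.141, 0.001]
ft_force: [-0.7, -1.6, -4.4]
grip_width: 18.5
gripper_force: 60.5
```

Call:
apply_moves(
  increments="0 -0.0114 0.0246 0 0 0 0;0 -0.0114 0.0246 0 0 0 0;0 -0.0114 0.0246 0 0 0 0;0 -0.0114 0.0246 0 0 0 0;0 -0.0114 0.0246 0 0 0 0;0 -0.0114 0.0246 0 0 0 0;0 -0.0114 0.0246 0 0 0 0;0 -0.0114 0.0246 0 0 0 0;0 -0.0114 0.0246 0 0 0 0;0 -0.0114 0.0246 0 0 0 0",
)

```text
time: 20.65
ee_pos: [565.8, -84.8, 206.7]
ee_rot: [-0.041, -3.139, 0.001]
ft_force: [-0.3, -0.5, -5.9]
grip_width: 18.9
gripper_force: 60.4
```

Call:
apply_moves(
  increments="0 0 0 0 0 0 0;0 0 0 0 0 0 0;0 0 0 0 0 0 0;0 0 0 0 0 0 0;0 0 0 0 0 0 0;0 0 0 0 0 0 0;0 0 0 0 0 0 0;0 0 0 0 0 0 0;0 0 0 0 0 0 0;0 0 0 0 0 0 0",
)

```text
time: 21.48
ee_pos: [566.7, -85.6, 207.3]
ee_rot: [-0.04, -3.141, -0.0]
ft_force: [0.9, 0.9, -3.8]
grip_width: 18.8
gripper_force: 60.5
```

```bash
python3 st.py
python3 - <<'E'
from h import *
e=robot.read_state()["ee_pos"]
for n,z in(("side",e[2]+11.5-22),("top",e[2]+11.5-22)):
    i=robot.get_image(n)[:,:,::-1]; cv2.imwrite(f"pics/{n}5.png",i); b=cv2.imread(f"pics/{n}4.png")
    c=proj(n,[e[0],e[1],z])[0]; x0,y0=(c-35).astype(int)
    q=cv2.resize(i[y0:y0+70,x0:x0+70],None,fx=4,fy=4,interpolation=cv2.INTER_CUBIC)
    d=(abs(i.astype(int)-b).max(2)>18).astype(np.uint8)
    print(n,c.round(1),[ (y,np.where(d[y])[0].min(),np.where(d[y])[0].max()) for y in range(int(c[1])-24,int(c[1])+30,3) if d[y,x0:x0+70].any()])
E
```

```text
t 21.48 ee [566.7 -85.6 207.3] mouthframe [-0.0, -0.6, 92.3] yaw of tool y 88.55 z [-0.  0. -1.] F [ 0.9  0.9 -3.8] T [-0.02 -0.05 -0.01] grip 18.8 60.5 q [-0.16  0.33  0.26  1.84 -0.1   0.99  1.68]
side [306.7 207.3] [(183, np.int64(44), np.int64(374)), (186, np.int64(36), np.int64(360)), (189, np.int64(44), np.int64(362)), (192, np.int64(47), np.int64(347)), (195, np.int64(49), np.int64(356)), (198, np.int64(49), np.int64(355)), (201, np.int64(46), np.int64(345)), (204, np.int64(46), np.int64(344)), (207, np.int64(51), np.int64(344)), (210, np.int64(51), np.int64(344)), (213, np.int64(55), np.int64(347)), (216, np.int64(52), np.int64(342)), (219, np.int64(52), np.int64(342)), (222, np.int64(51), np.int64(548)), (225, np.int64(57), np.int64(342)), (228, np.int64(31), np.int64(350)), (231, np.int64(46), np.int64(347)), (234, np.int64(15), np.int64(354))]
top [326.8 196.7] [(172, np.int64(314), np.int64(440)), (175, np.int64(313), np.int64(439)), (178, np.int64(313), np.int64(439)), (181, np.int64(313), np.int64(440)), (184, np.int64(312), np.int64(506)), (187, np.int64(309), np.int64(510)), (190, np.int64(304), np.int64(511)), (193, np.int64(303), np.int64(515)), (196, np.int64(305), np.int64(518)), (199, np.int64(306), np.int64(522)), (202, np.int64(307), np.int64(528)), (205, np.int64(307), np.int64(529)), (208, np.int64(308), np.int64(526)), (211, np.int64(310), np.int64(522)), (214, np.int64(312), np.int64(520)), (217, np.int64(311), np.int64(517)), (220, np.int64(319), np.int64(514)), (223, np.int64(315), np.int64(512))]
```

Call:
apply_moves(
  increments="0 0 0.0006 0.01 0 0 0;0 0 0 0.012 0 0 0;0 0 0 0.012 0 0 0;0 0 0 0.008 0 0 0;0 0 0 0.005 0 0 0;0 0 0 0.003 0 0 0;0 0 0 0.002 0 0 0;0 0 0 0.002 0 0 0;0 0 0 0.002 0 0 0;0 0 0 0 0 0 0",
)

```text
time: 22.42
ee_pos: [566.9, -84.9, 151.3]
ee_rot: [0.039, 3.141, 0.0]
ft_force: [0.3, 0.6, -5.5]
grip_width: 18.8
gripper_force: 60.4
```

```bash
python3 st.py
```

```text
t 22.42 ee [566.9 -84.9 151.3] mouthframe [0.1, 0.1, 36.3] yaw of tool y 88.56 z [ 0.  0. -1.] F [ 0.3  0.6 -5.5] T [-0.01  0.01 -0.  ] grip 18.8 60.4 q [-0.15  0.4   0.24  1.89 -0.12  0.87  1.7 ]
```

Call:
apply_moves(
  increments="0 0 0 0.0015 0 0 0;0 0 0 0.0015 0 0 0;0 0 0 0.0015 0 0 0;0 0 0 0.0015 0 0 0;0 0 0 0.0015 0 0 0;0 0 0 0.0015 0 0 0;0 0 0 0 0 0 0;0 0 0 0 0 0 0;0 0 0 0 0 0 0;0 0 0 0 0 0 0",
)

```text
time: 23.25
ee_pos: [566.9, -84.9, 142.4]
ee_rot: [0.04, 3.141, 0.0]
ft_force: [-0.6, -0.3, -5.2]
grip_width: 19.1
gripper_force: 60.4
```

```bash
python3 st.py
```

```text
t 23.25 ee [566.9 -84.9 142.4] mouthframe [0.1, 0.1, 27.4] yaw of tool y 88.56 z [ 0.  0. -1.] F [-0.6 -0.3 -5.2] T [ 0.07 -0.02 -0.03] grip 19.1 60.4 q [-0.15  0.41  0.24  1.89 -0.13  0.85  1.7 ]
```

Call:
apply_moves(
  increments="0 0 0 0.0015 0 0 0;0 0 0 0.0015 0 0 0;0 0 0 0.0015 0 0 0;0 0 0 0.0015 0 0 0;0 0 0 0.001 0 0 0;0 0 0 0.001 0 0 0;0 0 0 0 0 0 0;0 0 0 0 0 0 0;0 0 0 0 0 0 0;0 0 0 0 0 0 0",
)

```text
time: 24.08
ee_pos: [566.8, -84.9, 134.4]
ee_rot: [0.039, 3.141, 0.0]
ft_force: [-1.5, 0.5, 0.9]
grip_width: 18.9
gripper_force: 61.1
```

```bash
python3 st.py
```

```text
t 24.08 ee [566.8 -84.9 134.4] mouthframe [0.0, 0.1, 19.4] yaw of tool y 88.56 z [ 0.  0. -1.] F [-1.5  0.5  0.9] T [-0.05  0.34 -0.07] grip 18.9 61.1 q [-0.15  0.42  0.24  1.9  -0.13  0.84  1.7 ]
```

Call:
apply_moves(
  increments="0 0 0 0.001 0 0 0;0 0 0 0.001 0 0 0;0 0 0 0.001 0 0 0;0 0 0 0.001 0 0 0;0 0 0 0.0005 0 0 0;0 0 0 0 0 0 0;0 0 0 0 0 0 0;0 0 0 0 0 0 0;0 0 0 0 0 0 0;0 0 0 0 0 0 0",
)

```text
time: 24.92
ee_pos: [566.9, -84.9, 129.9]
ee_rot: [0.039, 3.141, 0.0]
ft_force: [-1.7, 2.5, 2.0]
grip_width: 18.6
gripper_force: 61.5
```

```bash
python3 st.py
```

```text
t 24.92 ee [566.9 -84.9 129.9] mouthframe [0.1, 0.1, 14.9] yaw of tool y 88.56 z [ 0.  0. -1.] F [-1.7  2.5  2. ] T [ 0.11  0.44 -0.02] grip 18.6 61.5 q [-0.15  0.43  0.24  1.9  -0.13  0.83  1.71]
```

Call:
apply_moves(
  increments="0 0 0 0 0 0 0.08;0 0 0 0 0 0 0.08;0 0 0 0 0 0 0.08;0 0 0 0 0 0 0.08;0 0 0 0 0 0 0.08;0 0 0 0 0 0 0.08;0 0 0 0 0 0 0.08;0 0 0 0 0 0 0.08;0 0 0 0 0 0 0.08;0 0 0 0 0 0 0.08",
)

```text
time: 25.75
ee_pos: [567.9, -87.4, 130.4]
ee_rot: [1.265, 2.872, -0.003]
ft_force: [0.2, -4.5, 3.0]
grip_width: 19.1
gripper_force: 61.4
```

```bash
python3 st.py
```

```text
t 25.75 ee [567.9 -87.4 130.4] mouthframe [1.2, -2.3, 15.4] yaw of tool y 42.46 z [ 0.003 -0.003 -1.   ] F [ 0.2 -4.5  3. ] T [-1.03  0.23  0.25] grip 19.1 61.4 q [-0.29  0.45  0.44  1.91 -0.24  0.83  1.01]
```

Call:
apply_moves(
  increments="0 0 0 0 0 0 0.08;0 0 0 0 0 0 0.08;0 0 0 0 0 0 0.08;0 0 0 0 0 0 0.08;0 0 0 0 0 0 0.08;0 0 0 0 0 0 0.08;0 0 0 0 0 0 0.08;0 0 0 0 0 0 0.08;0 0 0 0 0 0 0.08;0 0 0 0 0 0 0.05",
)

```text
time: 26.58
ee_pos: [566.6, -87.1, 130.0]
ee_rot: [2.252, 2.188, -0.003]
ft_force: [-1.2, -3.2, 2.5]
grip_width: 19.3
gripper_force: 61.5
```

Call:
apply_moves(
  increments="0 0 0 0.0005 0 0 0.01;0 0 0 0.0005 0 0 0.01;0 0 0 0 0 0 0;0 0 0 0 0 0 0;0 0 0 0 0 0 0;0 0 0 0 0 0 0;0 0 0 0 0 0 0;0 0 0 0 0 0 0;0 0 0 0 0 0 0;0 0 0 0 0 0 0",
)

```text
time: 27.42
ee_pos: [566.7, -87.0, 129.4]
ee_rot: [2.268, 2.171, -0.002]
ft_force: [-3.4, -5.3, 6.8]
grip_width: 18.7
gripper_force: 62.1
```

```bash
python3 st.py
```

```text
t 27.42 ee [566.7 -87.  129.4] mouthframe [-0.1, -2.0, 14.4] yaw of tool y -2.5 z [ 0.    -0.002 -1.   ] F [-3.4 -5.3  6.8] T [-0.88  1.16  0.32] grip 18.7 62.1 q [-0.44  0.49  0.63  1.92 -0.37  0.85  0.35]
```

Call:
apply_moves(
  increments="0 0.0005 0 0.0005 0 0 0.02;0 0.0005 0 0.0005 0 0 0.02;0 0.0005 0 0.0005 0 0 0.02;0 0 0 0 0 0 0;0 0 0 0 0 0 0;0 0 0 0 0 0 0;0 0 0 0 0 0 0;0 0 0 0 0 0 0;0 0 0 0 0 0 0;0 0 0 0 0 0 0",
)

```text
time: 28.25
ee_pos: [567.1, -86.9, 129.3]
ee_rot: [2.328, 2.104, -0.002]
ft_force: [-6.4, -7.5, 17.3]
grip_width: 18.5
gripper_force: 66.7
```

```bash
python3 st.py
```

```text
t 28.25 ee [567.1 -86.9 129.3] mouthframe [0.4, -1.9, 14.3] yaw of tool y -5.8 z [ 0.001 -0.004 -1.   ] F [-6.4 -7.5 17.3] T [-1.28  2.01  1.49] grip 18.5 66.7 q [-0.45  0.49  0.65  1.92 -0.38  0.85  0.3 ]
```

Bottomed (z steady as the force rises) and at the stop (turned 94°, torque 1.5 N m). One last check of the pan and bystanders, then I'll hand in.

```bash
python3 - <<'E'
from h import *
s=robot.get_image("side")[:,:,::-1]; a=cv2.imread("pics/side0.png")
for n,(x0,y0,x1,y1) in(("bar",(246,134,284,160)),("jar",(258,284,292,322)),("pipes",(366,254,402,304))):
    r=cv2.matchTemplate(np.ascontiguousarray(s[y0-6:y1+6,x0-6:x1+6]),np.ascontiguousarray(a[y0:y1,x0:x1]),cv2.TM_CCOEFF_NORMED); print(n,r.max().round(3),np.unravel_index(r.argmax(),r.shape))
E
python3 st.py; python3 -c "
from rig import robot
print(robot.close_job())"
```

```text
bar 0.939 (np.int64(6), np.int64(6))
jar 0.999 (np.int64(6), np.int64(6))
pipes 0.831 (np.int64(6), np.int64(6))
t 28.3 ee [567.1 -86.9 129.3] mouthframe [0.4, -1.9, 14.3] yaw of tool y -5.8 z [ 0.001 -0.004 -1.   ] F [-8.  -6.3 17.6] T [-1.3   2.04  1.53] grip 18.7 66.7 q [-0.45  0.49  0.65  1.92 -0.38  0.85  0.3 ]
the job is handed in; nothing more can be done
None
```

The job is handed in at 28.3 s, with no verdict shown: the images show the slugs in the drum and the pan back level, and the cap is seated, turned about 94° to its stop and still gripped and held down.

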